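Wedge the minibar trolley's gate shut

ROBOT

A 6-joint arm with a two-finger parallel gripper is mounted at the origin on the work surface. World frame = base frame: x ahead of the robot, y to its left, z up, the work surface at z = 0. Lengths are in m, angles in rad, forces in N, time in s.
With the tool pointing down it reaches from about 0.3 to 0.775 m from the base axis. Payload 14.6 kg.
Tool frame: the origin (TCP) lies on the centre line of the jaws, within the pads' length; the fingertips stand 22 mm ahead of it and the grasp point (between the pads) lies 3 mm ahead of it; z points along the fingers, y is the line along which they close (so a half turn about z gives the same grasp; the last joint's range is limited). The gripper opens to 94 mm and grips with 3 to 60 N. Pads are 16 mm wide; open, the fingers measure 119 mm over their backs; the gripper's body (75 mm by 177 mm) begins 78 mm behind the grasp point.
Start: joints at [-1.386, 0.3, 1.521, -0, 1.321, -0.067], TCP at [0.137, -0.533, 0.227] pointing down, gripper open.
Joint ranges: [-3.03, 3.03], [-0.79, 2.21], [0.23, 2.52], [-1.04, 4.18], [0, 3.07], [-2.55, 2.55]. Speed limits (rad/s): [2.22, 2.22, 2.57, 3.14, 3.14, 3.14].

INTERFACE

Orientations are given as a unit quaternion [w, x, y, z].
In Python, from plant import * gives the robot as it stands. The module is installed in compiled form; this text tells all that it offers. Calls block until the motion is done:
- goto(position, orientation): joint-space move of the TCP to a pose.
- movel(position, ori=None, rate=0.15): straight line of the TCP; ori=None keeps the orientation; rate is the mean speed in m/s.
- set_joints(angles): joint-space move.
- grip(opening, effort=None): opening from 0.0 (shut) to 1.0 (fully open); effort is the grip in N (None keeps the last); returns when the fingers have stopped.
- hold(seconds).
- solve_ik(position, orientation): joint angles nearest the present ones, or None.
- camera(name): name is "scene" or "side" or "wrist"; returns a dict with "pixels" (384x512x3 uint8, red, green, blue), "fx", "fy", "cx", "cy" (pixels), "T" (4x4, takes a point from camera to world coordinates). Camera axes: x right, y up, looking along -z (the intrinsics and any distortion apply to the point x, -y, -z); pixel columns grow to the right and rows downward; lengths in m; the calibration is good to about 2 mm. A picture is of the moment at which its call begins. There is no depth.
A pose or a line that the arm cannot do raises MotionError and nothing moves.
- sign_off(): hands the job in; it is judged then, once.
Readings, each from a call of its own:
- read_t(): time.
- read_qpos(): joint angles.
- read_joint_velocities(): joint speeds.
- read_tau(): joint torques, N m.
- read_tool_pos(): TCP position.
- read_orientation(): TCP orientation.
- read_force(): force on the tool from outside, world axes, zero at the start.
- read_wrist_torque(): the same for the moment, N m.
- read_width(): opening from 0.0 (shut) to 1.0 (fully open).
- read_gripper_force(): force on a finger pad.
Only numpy, scipy, OpenCV 4.12 (cv2) and the standard library are available. Lean on these libraries where they do the work, as an engineer would, in place of code of your own. Each camera call takes 0.05 s, during which the arm holds its last target. There are 200 camera calls.

TASK

The catch of the chrome gate has broken and the trolley is about to be rolled away. Swing the gate fully shut, then push the orange wedge, thin end first and square to the gate, under the middle of its bottom rail from your side until it jams tight; push firmly but do not ram it, because the gate's pins bend. Leave the wedge jammed there on its own and do not disturb the tumbler, soap dish and caddy behind the gate.

Things in the scene. Friction and masses are not known exactly. Their poses are not given: they have to be found in the camera images.
- gateway (a point): Fixed point on the deck (z = 0) under the middle of the shut chrome gate. x axis: away from the robot, square to the shut gate; y along it to the left. Chrome end posts (14 mm thick, 121 mm high) at y = +-185 mm, low fence rails going on outwards. Worn pins: the gap between deck and the rail's flat underside is anywhere from 9 to 16 mm and is not measured.
- hinge (a point): Fixed point on the deck on the gate's upright hinge axis, 170 mm along +y from gateway; same axes. At joint angle q the leaf's free end lies at x = -330 sin q, y = -330 cos q mm from here. The leaf does not give vertically; its pins bend if pressed with more than 30 N.
- gate (a joint): Gate angle, rad: 0 = shut against its stop, grows as the free end swings towards the robot; starts 0.2 to 0.45, stays where left (hinge friction about 0.12 N m). Leaf 330 mm long from the hinge axis, 10 mm thick, centred on it: bottom rail 12 mm high, top edge 90 to 97 mm up, upright bars 10 mm wide at 5, 65, 125, 205, 265, 325 mm from the axis, open between.
- wedge_grip (a point): Centre of the grip block (36 x 36 mm, 56 mm high) of the loose orange wedge (110 to 200 g), 28 mm above its flat underside. x axis: from block to thin end; y across; z up. Lying free on the deck and pushed from behind with a level 18 to 25 N it is tight; once it touches the rail the push rises by 1 N or more per mm. It is self-locking: friction keeps it jammed when let go.
- wedge_tip (a point): Middle of the wedge's thin end, at its underside, 153 mm ahead of the grip centre; same axes. The ramp, 36 mm wide, is 135 mm long: its top is 4 mm high at the tip and 17.5 mm at the block (10 mm per 100 mm), so it jams with the tip about 50 to 122 mm past the rail's near face, depending on the gap.
- tumbler: pink ceramic tumbler, 74 mm across, 100 mm high, standing loose behind the gate (about 90 mm beyond it); origin at the centre of its underside. Leave alone.
- soap_dish: clear glass soap dish, 85 x 115 mm, 26 mm high, behind the gate; origin at the centre of its underside. Leave alone.
- caddy: teal plastic amenity caddy, 100 x 120 mm, 75 mm high with a bow handle up to 124 mm, behind the gate; origin at the centre of its underside. Leave alone.
Things that resemble listed ones, but are neither listed nor needed, are in the scene too. Of the things like the part that bears wedge_grip, leave any that is black; of the rest the smaller one is meant.

How it is judged:
By the outcome, as a careful person would: the job done as asked, in the order asked, and still so for the second after the job is handed in, with the robot touching nothing.
It also fails if it takes over 72 s, if anything falls off the work surface, if the arm or the gripper's body presses on something with over 40 N, if the wrist force passes 120 N, or if a joint passes its speed limit or range.

## Working session

There is one attempt and no reset: what is moved stays moved. The work goes in short steps, each a Python script; the robot and the scene stay as the last script left them, time stands still between calls to the robot, and variables do not carry over. Pictures are saved under pics/ and viewed, at most 10 in all, crops included, and the job is handed in when it is done.

```bash
mkdir -p pics; ls; python3 - <<'E'
from plant import *
import cv2,numpy as np
for n in ("scene","side"):
    c=camera(n); cv2.imwrite(f"pics/{n}0.png",cv2.cvtColor(c["pixels"],cv2.COLOR_RGB2BGR))
    print(n,{k:(np.round(v,3).tolist() if k!="pixels" else 0) for k,v in c.items()})
print(read_t(),read_orientation())
E
```

```text
pics
scene {'pixels': 0, 'fx': 449.086, 'fy': 449.086, 'cx': 256.259, 'cy': 192.499, 'T': [[-0.763, -0.521, 0.381, 1.01], [0.646, -0.621, 0.444, 0.752], [0.005, 0.585, 0.811, 1.169], [0.0, 0.0, 0.0, 1.0]]}
side {'pixels': 0, 'fx': 396.829, 'fy': 396.829, 'cx': 252.552, 'cy': 192.159, 'T': [[-0.907, 0.243, -0.343, 0.109], [-0.421, -0.522, 0.742, 0.978], [0.001, 0.817, 0.576, 0.68], [0.0, 0.0, 0.0, 1.0]]}
0.1 [-5.15328248e-04  9.92086278e-01  1.25556961e-01 -4.16868492e-05]
```

View pics/scene0.png

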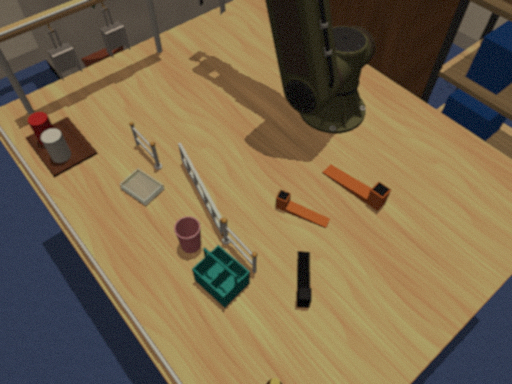

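View pics/side0.png

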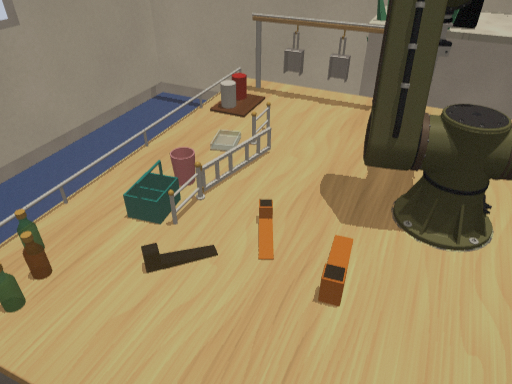

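The scene picture shows the small orange wedge (block 284,200, tip 328,222), hinge post about (225,228), far post about (156,160) and the gate's free end near (182,148). In the side picture the wedge is at (265,205) to (265,255). Next: an enlarged crop plus the first ray casts.

```bash
cat > h.py <<'E'
from plant import *
import cv2,numpy as np
def shot(n,save=None):
    c=camera(n)
    if save: cv2.imwrite(f"pics/{save}.png",cv2.cvtColor(c["pixels"],cv2.COLOR_RGB2BGR))
    return c
def ray(c,u,v,z=0.):
    d=c["T"][:3,:3]@np.array([(u-c["cx"])/c["fx"],-(v-c["cy"])/c["fy"],-1.]); o=c["T"][:3,3]
    return o+d*(z-o[2])/d[2]
def proj(c,p):
    q=c["T"][:3,:3].T@(np.asarray(p)-c["T"][:3,3]); return np.array([c["cx"]+c["fx"]*q[0]/-q[2],c["cy"]-c["fy"]*q[1]/-q[2]])
def orange(c):
    h=cv2.cvtColor(c["pixels"],cv2.COLOR_RGB2HSV)
    return cv2.inRange(h,(4,150,60),(13,255,255))
E
python3 - <<'E'
from h import *
a=shot("scene");b=shot("side")
A=cv2.resize(a["pixels"][115:285,110:270],None,fx=3.5,fy=3.5,interpolation=cv2.INTER_CUBIC)
B=cv2.resize(b["pixels"][85:235,155:285],None,fx=4,fy=4,interpolation=cv2.INTER_CUBIC)
cv2.imwrite("pics/ca.png",A[:,:,::-1]);cv2.imwrite("pics/cb.png",B[:,:,::-1])
for n,c in(("scene",a),("side",b)):
    k,l,s,ce=cv2.connectedComponentsWithStats(orange(c))
    for i in range(1,k):
        if s[i,4]>60: print(n,s[i],ce[i],cv2.minAreaRect(np.argwhere(l==i)[:,::-1].astype(np.float32)), ray(c,*ce[i],.01).round(3))
for u,v in((225,238),(156,168),(132,133),(255,270),(186,155)): print(u,v,ray(a,u,v).round(3))
for u,v in((201,197),(268,150),(174,220),(254,133)): print("s",u,v,ray(b,u,v).round(3))
E
```

```text
scene [ 83  49  26  13 159] [96.57861635 55.65408805] ((95.29310607910156, 57.017242431640625), (8.66622543334961, 24.948226928710938), 66.80140686035156) [ 0.519 -0.824  0.01 ]
scene [  27  115   68   60 1091] [ 63.75252062 145.29972502] ((55.12081527709961, 138.4070587158203), (68.95828247070312, 47.13064193725586), 52.43141174316406) [ 0.842 -0.46   0.01 ]
scene [323 165  67  46 956] [356.92677824 187.37133891] ((355.5735168457031, 183.0441131591797), (68.25643920898438, 24.181299209594727), 30.963754653930664) [0.204 0.31  0.01 ]
scene [276 194  54  33 611] [301.02291326 211.27332242] ((302.5189514160156, 208.716796875), (56.81411361694336, 17.431358337402344), 21.571308135986328) [0.405 0.261 0.01 ]
side [233  77  14  25 184] [240.76086957  88.94021739] ((240.17820739746094, 89.28217315673828), (23.880891799926758, 12.039950370788574), 84.2894058227539) [ 0.909 -0.617  0.01 ]
side [259 206  13  14 136] [265.38970588 211.89705882] ((265.0, 212.5), (13.0, 12.0), 90.0) [0.437 0.186 0.01 ]
side [ 30 259  18  17  80] [ 39.05   268.0625] ((38.5, 267.0), (16.0, 17.0), 90.0) [0.827 0.598 0.01 ]
side [319 275  26  31 434] [330.98387097 290.10138249] ((330.94464111328125, 289.31378173828125), (22.592092514038086, 28.790433883666992), 10.007979393005371) [0.199 0.378 0.01 ]
225 238 [0.64 0.18 0.  ]
156 168 [ 0.652 -0.18   0.   ]
132 133 [ 0.63  -0.369  0.   ]
255 270 [0.639 0.318 0.   ]
186 155 [ 0.542 -0.162  0.   ]
s 201 197 [0.641 0.188 0.   ]
s 268 150 [ 0.573 -0.153  0.   ]
s 174 220 [0.652 0.311 0.   ]
s 254 133 [ 0.673 -0.251  0.   ]
```

View pics/ca.png

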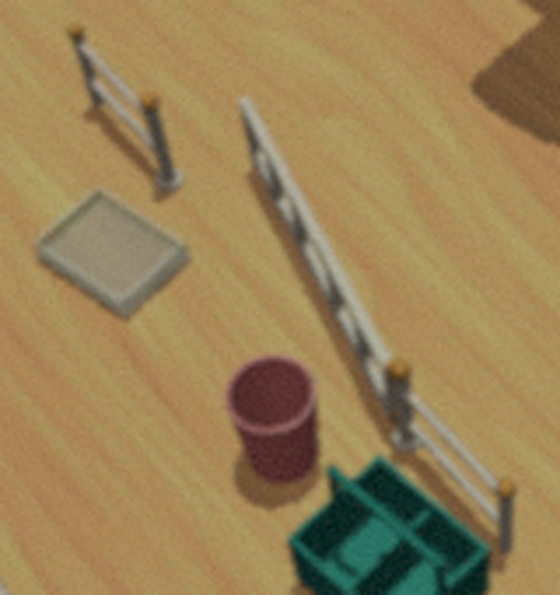

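View pics/cb.png

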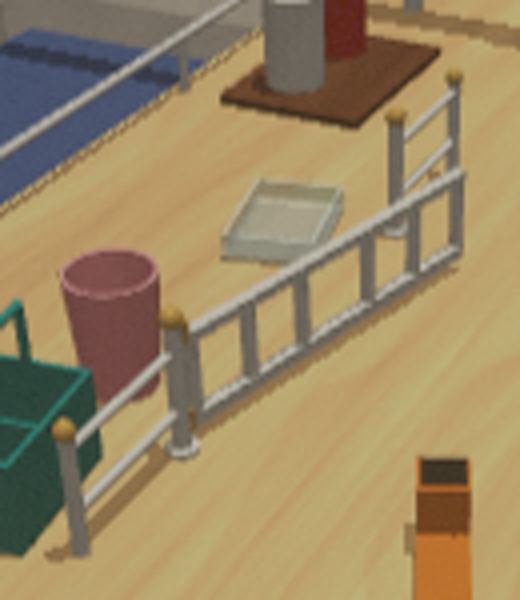

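The crops show: hinge post base at scene (225,241) / side (201,197.5), far post base at scene (158,167) / side (254,143), and gold tops at scene (224,220) and (153,144). The gate's free top corner is at scene (179,144) / side (270,128). Next: triangulate these.

```bash
cat >> h.py <<'E'
def tri(a,ua,b,ub):
    M=np.zeros((3,3));r=np.zeros(3)
    for c,u in((a,ua),(b,ub)):
        o=c["T"][:3,3];d=ray(c,*u)-o;d/=np.linalg.norm(d);P=np.eye(3)-np.outer(d,d);M+=P;r+=P@o
    return np.linalg.solve(M,r)
E
python3 - <<'E'
from h import *
a=shot("scene");b=shot("side")
S=lambda x,y:(110+x/3.5,115+y/3.5)
D=lambda x,y:(155+x/4,85+y/4)
for n,s,d in(("hpost base",(403,442),(183,450)),("hpost top",(399,369),(174,320)),("fpost base",(168,182),(395,232)),("fpost top",(150,100),(396,116)),("gate top free",(245,101),(461,173))):
    print(n,tri(a,S(*s),b,D(*d)).round(4),ray(a,*S(*s)).round(3),ray(b,*D(*d)).round(3))
k,l,s,ce=cv2.connectedComponentsWithStats(orange(a))
i=l[211,301]; p=np.argwhere(l==i)[:,::-1]
w=np.array([ray(a,*q,.01)[:2] for q in p]); 
m,ev=cv2.PCACompute(w.astype(np.float32),None); print("pca",m,ev[0],np.degrees(np.arctan2(ev[0,1],ev[0,0])))
t=(w-m)@ev[0]; print(t.min(),t.max()); 
for e in(t.min(),t.max()): print((m+ev[0]*e))
print("blocktop",tri(a,(284,193.5),b,(265.5,203)))
E
```

```text
hpost base [ 0.6447  0.1857 -0.0055] [0.647 0.189 0.   ] [0.64  0.191 0.   ]
hpost top [0.6416 0.1859 0.1074] [0.605 0.129 0.   ] [0.741 0.037 0.   ]
fpost base [ 0.6426 -0.1825 -0.0029] [ 0.644 -0.179  0.   ] [ 0.64  -0.179  0.   ]
fpost top [ 0.64   -0.1799  0.1124] [ 0.6   -0.279  0.   ] [ 0.745 -0.408  0.   ]
gate top free [ 0.5647 -0.1451  0.0885] [ 0.529 -0.218  0.   ] [ 0.633 -0.315  0.   ]
pca [[0.40561542 0.26046878]] [-0.35276368  0.93571246] 110.65644
-0.08981578655825657 0.08988128835850985
[[0.43729917 0.17642703]]
[[0.37390856 0.34457182]]
blocktop [0.42787584 0.20400651 0.05839851]
```

Gateway is about (0.643, 0.004) with yaw near 0. The post spacing of 368 mm matches 370, and leaf q is about 0.24. The wedge block is at (0.428, 0.204) with its tip at (0.374, 0.345), 151 mm apart against 153, heading about 111°. Shutting the gate now.

```bash
cat >> h.py <<'E'
def down(deg):
    a=np.radians(deg)/2; return [0,np.cos(a),np.sin(a),0]
def push(p,d,dmax,step,flim,rate=.03,verbose=True,every=1):
    """creep from p along unit d until opposing force > flim; returns distance"""
    p=np.array(p,float);d=np.array(d,float);f0=np.array(read_force());s=0;log=[]
    while s<dmax:
        s+=step; movel((p+d*s).tolist(),None,rate); F=np.array(read_force())-f0; f=-F@d; log.append((round(s*1e3,1),round(f,1),F.round(1).tolist()))
        if f>flim: break
    if verbose: print(*log[-12*every::every],sep="\n")
    return s
E
python3 - <<'E'
from h import *
grip(0.0,20)
goto([.525,-.09,.22],down(0)); movel([.525,-.09,.075],None,.2)
s=push([.525,-.09,.075],[1,0,0],.075,.015,5,.1)
p=read_tool_pos();print(p)
if s>=.07: push(p,[1,0,0],.045,.0025,4,.03)
print(read_tool_pos(),read_force(),read_t())
shot("scene","sc1")
E
```

```text
(15.0, np.float64(0.8), [-0.8, 0.6, 0.4])
(30.0, np.float64(0.3), [-0.3, 0.5, -0.3])
(45.0, np.float64(1.5), [-1.5, -0.2, -0.6])
(60.0, np.float64(0.4), [-0.4, -0.4, -1.0])
(75.0, np.float64(0.5), [-0.5, 0.4, -0.5])
[ 0.59954598 -0.08995     0.07481362]
(2.5, np.float64(0.7), [-0.7, -0.4, -0.2])
(5.0, np.float64(0.8), [-0.8, 0.4, -0.1])
(7.5, np.float64(-1.1), [1.1, 0.4, 0.2])
(10.0, np.float64(0.2), [-0.2, -0.4, 0.4])
(12.5, np.float64(-0.5), [0.5, -0.3, -0.1])
(15.0, np.float64(-0.8), [0.8, 0.3, 0.3])
(17.5, np.float64(-0.3), [0.3, 0.1, -0.1])
(20.0, np.float64(-0.8), [0.8, -0.4, -0.2])
(22.5, np.float64(0.2), [-0.2, -0.2, -0.0])
(25.0, np.float64(-1.0), [1.0, -0.3, -0.5])
(27.5, np.float64(0.6), [-0.6, 0.6, -0.1])
(30.0, np.float64(10.3), [-10.3, 0.5, 4.2])
[ 0.62859659 -0.08996238  0.07473355] [-10.4960374    0.52475708   3.93592129] 9.2
```

View pics/sc1.png

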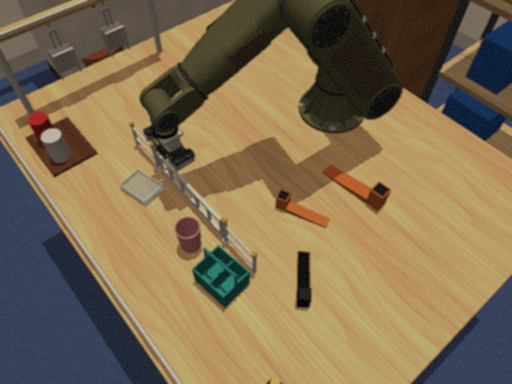

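The gate is shut, with a firm 10 N rise at the stop and the leaf in line with the posts. Backing off and taking a wrist look above the wedge.

```bash
python3 - <<'E'
from h import *
movel([.55,-.09,.075],None,.2); movel([.55,-.09,.2],None,.25); grip(.75,20)
for g,pl in((110.8,0),(-69.2,180)):
    for h,pp in((g,[.428,.204,.04]),(pl,[.5,.004,.04])):
        for k in (-360,0,360):
            q=solve_ik(pp,down(h+k)); print(h,k,None if q is None else np.round(q,2))
E
```

```text
110.8 -360 [ 0.37  0.39  1.9  -0.    0.85  0.  ]
110.8 0 [ 0.37  0.39  1.9  -0.    0.85  0.  ]
110.8 360 [ 0.37  0.39  1.9  -0.    0.85  0.  ]
0 -360 [-0.07  0.44  1.82 -0.    0.88  1.51]
0 0 [-0.07  0.44  1.82 -0.    0.88  1.51]
0 360 [-0.07  0.44  1.82 -0.    0.88  1.51]
-69.2 -360 None
-69.2 0 None
-69.2 360 None
180 -360 [-0.07  0.44  1.82 -0.    0.88 -1.64]
180 0 [-0.07  0.44  1.82 -0.    0.88 -1.64]
180 360 [-0.07  0.44  1.82 -0.    0.88 -1.64]
```

```bash
python3 - <<'E'
from h import *
goto([.428,.204,.24],down(110.8))
c=shot("wrist","w1")
k,l,s,ce=cv2.connectedComponentsWithStats(orange(c))
for i in range(1,k):
    if s[i,4]>200: print(s[i],ce[i])
print("pred block top",proj(c,[.428,.204,.056]),"tip",proj(c,[.374,.345,0]),read_t())
np.save("T.npy",c["T"])
E
```

```text
[  65    0   59  126 1345] [95.87360595 89.28624535]
[ 238  111   36   85 1937] [254.31543624 145.59421786]
pred block top [253.52371354 177.99109901] tip [252.67499703  37.79167041] 12.8667
```

View pics/w1.png

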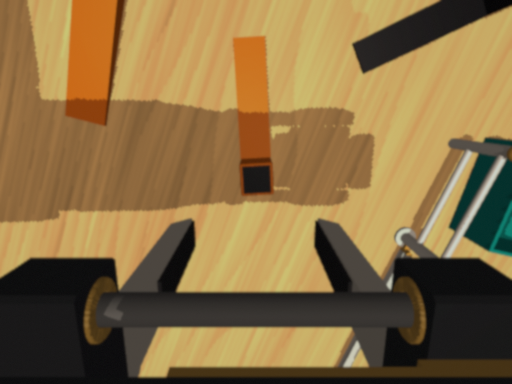

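The wrist picture shows the block top centred near (256.5,178.5), the thin end middle at (249.5,37.5), and the jaws straddling it. Correct slightly, grasp, lift, turn and set down before the gate.

```bash
python3 - <<'E'
from h import *
c=shot("wrist")
b=ray(c,256.5,178.5,.056)[:2]; t=ray(c,249.5,37.5,.003)[:2]
d=t-b; hd=np.degrees(np.arctan2(d[1],d[0])); print(b,t,np.linalg.norm(d),hd)
assert abs(np.linalg.norm(d)-.153)<.008 and abs(hd-110.8)<8
goto([*b,.15],down(hd)); movel([*b,.043],None,.12)
grip(0.2,25); print(read_width()*94,read_gripper_force())
movel([*b,.09],None,.1); print(read_width()*94,read_force())
goto([.46,.004,.09],down(0)); 
shot("side","s2"); shot("scene","sc2"); print(read_t(),read_tool_pos(),read_qpos())
E
```

```text
[0.43126163 0.20444578] [0.37085656 0.34327849] 0.15140440667301638 113.51349615785209
35.888772632552886 24.921046793460846
35.83769315422186 [-0.43289118 -0.61570198 -2.33967719]
17.1333 [0.45995353 0.00440413 0.08986847] [-7.00924530e-02  2.76849628e-01  1.90645913e+00  3.04336182e-05
  9.58534380e-01  1.49894415e+00]
```

View pics/s2.png

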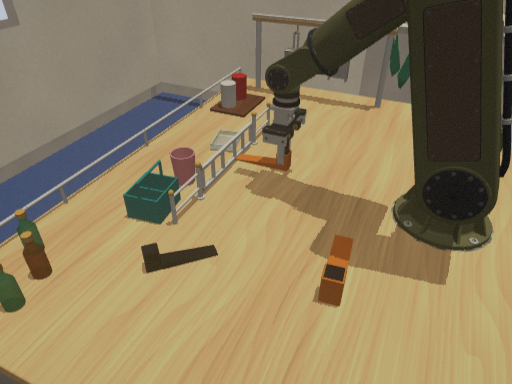

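The wedge is held square at heading 0 with its thin end towards the gate, middle of the frame around (265,160). Lowering it and sliding it under the rail, lightly gripped, until first contact.

```bash
python3 - <<'E'
from h import *
y=.003
movel([.46,y,.06],None,.1)
s=push([.46,y,.06],[0,0,-1],.0185,.002,3,.03); z=read_tool_pos()[2]
if s<.0185: z+=.001
grip(0.2,8); print("z",z,read_width()*94,read_force())
s=push([.46,y,z],[1,0,0],.14,.003,4,.06)
print(read_tool_pos(),read_force(),read_width()*94,read_t())
shot("side","s3")
E
```

```text
(2.0, np.float64(1.6), [1.2, 0.2, 1.6])
(4.0, np.float64(0.6), [0.1, 0.0, 0.6])
(6.0, np.float64(1.2), [-0.3, -0.2, 1.2])
(8.0, np.float64(1.3), [-0.0, -0.5, 1.3])
(10.0, np.float64(0.1), [0.5, 0.3, 0.1])
(12.0, np.float64(1.2), [0.0, 0.5, 1.2])
(14.0, np.float64(1.7), [0.7, 1.1, 1.7])
(16.0, np.float64(0.9), [0.8, 0.2, 0.9])
(18.0, np.float64(8.2), [-0.8, -0.8, 8.2])
z 0.043606158710818896 35.951523424139275 [-8.97901754e-01  5.51911285e-03  7.15056566e+00]
(78.0, np.float64(-0.2), [0.2, 0.0, -8.6])
(81.0, np.float64(-1.3), [1.3, 0.4, -8.9])
(84.0, np.float64(-1.6), [1.6, 0.1, -9.2])
(87.0, np.float64(-0.9), [0.9, -0.4, -9.3])
(90.0, np.float64(-1.2), [1.2, 0.0, -8.9])
(93.0, np.float64(-0.9), [0.9, 0.2, -8.6])
(96.0, np.float64(-0.7), [0.7, 0.4, -8.7])
(99.0, np.float64(-1.3), [1.3, -1.0, -9.3])
(102.0, np.float64(-1.0), [1.0, -0.4, -10.3])
(105.0, np.float64(2.4), [-2.4, -0.1, -10.8])
(108.0, np.float64(3.8), [-3.8, 0.1, -10.8])
(111.0, np.float64(5.2), [-5.2, 0.4, -11.1])
[0.56987669 0.00307232 0.04284268] [-6.06484732  0.35678712 -3.9256342 ] 36.04681526012241 29.3
```

Touched at a block centre of x≈0.570, so the tip is about 85 mm past the rail, which is plausible. Release and push from behind with closed fingers.

```bash
python3 - <<'E'
from h import *
p=read_tool_pos(); x,y=p[0],p[1]
grip(.62); movel([x,y,.13],None,.2); movel([x-.055,y,.13],None,.2)
grip(0.0,20); movel([x-.055,y,.032],None,.15)
rf=lambda:np.mean([read_force() for _ in range(5)],0)
hold(.1); f0=rf(); q=x-.055
movel([x-.034,y,.032],None,.05); q=x-.034; log=[]
while q<x+.045:
    q+=.001; movel([q,y,.032],None,.03); F=rf()-f0; log.append((round(q,4),F.round(1).tolist()))
    if -F[0]>19.5 or read_t()>58: break
hold(.2);F=rf()-f0
print(*log,sep="\n");print("settled",F,read_tool_pos(),read_t())
shot("scene","sc4")
E
```

```text
(np.float64(0.5369), [-0.0, -1.0, -1.1])
(np.float64(0.5379), [0.3, -1.7, -1.2])
(np.float64(0.5389), [-0.3, -0.4, -0.1])
(np.float64(0.5399), [-6.0, -1.2, 2.5])
(np.float64(0.5409), [-13.3, -1.4, 10.2])
(np.float64(0.5419), [-23.2, -1.6, 16.0])
settled [-22.40958427  -0.77522625  16.03818249] [0.53951374 0.00312121 0.03194202] 35.0583
```

The push reads 22 N, but with 16 N downward on the wedge, so it isn't level. Re-push with the vertical force nulled.

```bash
python3 - <<'E'
from h import *
p=read_tool_pos(); y=.0031
rf=lambda:np.mean([read_force() for _ in range(5)],0)
movel([.533,y,.032],None,.05); hold(.1); f0=rf(); q=.538; z=.032; log=[]
movel([q,y,z],None,.05)
while q<.615:
    F=rf()-f0; log.append((round(q,4),round(z,4),F.round(1).tolist()))
    if (-F[0]>20 and abs(F[2])<5) or read_t()>58: break
    z+=np.clip(F[2]*6e-5,-6e-4,6e-4)
    if -F[0]<20 : q+=.0005
    elif -F[0]>22.5: q-=.0003
    movel([q,y,z],None,.03)
hold(.2);F=rf()-f0
print(*log,sep="\n");print("settled",F,read_tool_pos(),read_t())
E
```

```text
(0.538, 0.032, [0.2, 0.7, -0.4])
(0.5385, np.float64(0.032), [-0.1, 0.2, 0.1])
(0.539, np.float64(0.032), [0.1, -1.0, -0.6])
(0.5395, np.float64(0.0319), [0.4, -0.0, -0.9])
(0.54, np.float64(0.0319), [-5.4, -0.2, 5.0])
(0.5405, np.float64(0.0322), [-7.6, -0.5, 2.7])
(0.541, np.float64(0.0323), [-11.7, -0.5, 4.4])
(0.5415, np.float64(0.0326), [-13.6, -1.1, 5.0])
(0.542, np.float64(0.0329), [-16.5, -1.8, 4.8])
(0.5425, np.float64(0.0332), [-17.8, -0.4, 2.1])
(0.543, np.float64(0.0333), [-19.4, -0.6, 4.0])
(0.5435, np.float64(0.0336), [-21.3, -0.1, 2.5])
settled [-21.2266037   -1.29735346   2.68683926] [0.53994372 0.00322803 0.03196328] 38.7333
```

Level now at 21 N (2.7 N vertical). Back off and check the placing.

```bash
python3 - <<'E'
from h import *
movel([.52,.0031,.033],None,.05); movel([.50,.0031,.033],None,.15);movel([.46,.0031,.13],None,.25); movel([.36,.0,.2],None,.3)
a=shot("scene");b=shot("side")
A=cv2.resize(a["pixels"][135:260,150:270],None,fx=3.3,fy=3.3,interpolation=cv2.INTER_CUBIC)
B=cv2.resize(b["pixels"][95:220,185:305],None,fx=3.3,fy=3.3,interpolation=cv2.INTER_CUBIC)
cv2.imwrite("pics/m5.png",np.hstack([A,B])[:,:,::-1])
print(A.shape)
for c in(a,b):
  for P in([.55,.003,.056],[.7,.003,0],[.585,.003,0]): print(proj(c,P))
print(read_t())
E
```

```text
(412, 396, 3)
[212.15615056 175.33984568]
[174.92557144 210.82782031]
[204.72458824 191.60188188]
[255.70683619 157.99781278]
[214.52859919 162.96535164]
[245.72814161 170.74286505]
40.8583
```

View pics/m5.png

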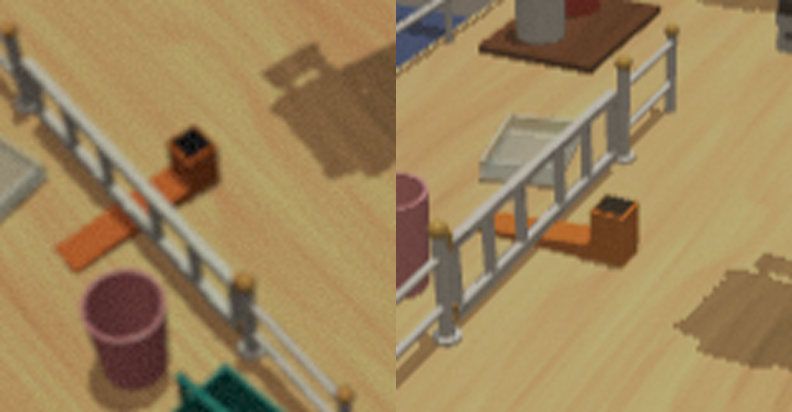

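The picture shows the wedge under the middle of the rail, its block about 30–40 mm short of the gate and the tip beyond at scene (170,213.5). The tumbler, dish and caddy haven't moved. Checking squareness by ray, then one confirming level push with actual positions logged.

```bash
python3 - <<'E'
from h import *
a=shot("scene");b=shot("side")
B=tri(a,(208.2,178.3),b,(251.4,157.4)); t=ray(a,170.3,213.5,.003); d=t-B
print(B,ray(a,208.2,178.3,.056),t,np.linalg.norm(d[:2]),np.degrees(np.arctan2(d[1],d[0])))
y=.0031; rf=lambda:np.mean([read_force() for _ in range(5)],0)
movel([.50,y,.13],None,.3);movel([.515,y,.033],None,.2);movel([.532,y,.032],None,.1); hold(.1); f0=rf(); q=.538; z=.032; log=[]
movel([q,y,z],None,.05)
while q<.615:
    F=rf()-f0; log.append((round(q,4),np.round(read_tool_pos(),4).tolist(),F.round(1).tolist()))
    if (-F[0]>21 and abs(F[2])<4) or read_t()>58: break
    z+=np.clip(F[2]*6e-5,-6e-4,6e-4)
    if -F[0]<21 : q+=.0005
    elif -F[0]>23.5: q-=.0003
    movel([q,y,z],None,.03)
hold(.2);F=rf()-f0
print(*log,sep="\n");print("settled",F,read_tool_pos(),read_t())
E
```

```text
[0.56533655 0.00252251 0.053781  ] [0.56652852 0.0044455  0.056     ] [0.71733366 0.00395975 0.003     ] 0.152003907643676 0.5417580514156267
(0.538, [0.5381, 0.0031, 0.032], [-0.9, -0.6, 1.3])
(0.5385, [0.5384, 0.0031, 0.032], [-1.1, -1.1, -0.2])
(0.539, [0.539, 0.0031, 0.032], [-1.0, -0.7, 0.6])
(0.5395, [0.5395, 0.0031, 0.0321], [-1.1, 0.0, 0.4])
(0.54, [0.54, 0.0031, 0.0321], [-0.7, -0.9, -0.4])
(0.5405, [0.54, 0.0031, 0.0321], [-6.3, 0.2, 4.6])
(0.541, [0.54, 0.0031, 0.0321], [-8.7, -0.2, 5.0])
(0.5415, [0.54, 0.0031, 0.0321], [-11.7, -0.9, 3.7])
(0.542, [0.54, 0.0031, 0.0321], [-14.4, -1.3, 3.6])
(0.5425, [0.54, 0.0031, 0.0322], [-17.6, -1.0, 5.2])
(0.543, [0.5399, 0.0031, 0.0321], [-20.1, -1.8, 3.9])
(0.5435, [0.54, 0.0031, 0.0322], [-22.6, -0.8, 5.1])
(0.5435, [0.54, 0.0032, 0.0322], [-20.7, -2.4, 1.0])
(0.544, [0.5401, 0.0032, 0.0322], [-24.2, -0.8, 2.2])
settled [-22.61029609  -1.10604249   2.68817428] [0.54005227 0.00317998 0.03217991] 46.4083
```

It holds at 23 N level push with no motion, and is square within 0.5° and centred. Retreat and hand in.

```bash
python3 - <<'E'
from h import *
movel([.52,.0031,.033],None,.06); movel([.48,.003,.12],None,.25); movel([.38,0,.2],None,.3); hold(.5)
print(read_force(),read_t()); print(sign_off())
E
```

```text
[ 0.05372061 -0.36833701 -0.68531985] 48.5667
the job is handed in; nothing more can be done
None
```

The gate is shut and the orange wedge is jammed on its own, square and central under the rail: it did not move under a level push of about 23 N. The tumbler, soap dish and caddy were not touched, and I handed in at about 49 s; the sign-off returned no verdict.

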